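# Find the heavy side of a rotor on its balancing stand and hold it down

## Task

A closed blue rotor on the balancing stand has a hidden heavy side, and its bearing is so stiff that it will not settle by itself. Take the crank handle, turn the rotor through at least one full turn to feel which side is heavy, then bring the heavy side to the bottom and finish still gripping the handle there, keeping the rotor still so that the light side on top can be marked. Leave the other things on the table alone.

Things in the scene. Friction and masses are not known exactly. Their poses are not given: they have to be found in the camera images.
- axle (a point): Point on the rotor's horizontal axle at the middle of the closed blue drum (112 mm diameter, 50 mm wide along the axle), 160 mm above the table; fixed to the stand, which is bolted down. Its x axis runs along the axle, away from the crank side; z up; y level.
- handle: Black round sleeve (18 mm diameter, 64 mm long) turning freely on the crank pin; origin at its centre, parallel to the axle and 50 mm from it, 100 mm from the drum's middle towards the crank side (-x of the axle point). Free from above at any crank angle; the crank bar (20 mm wide, reaching 25 mm past the axle) ends 14 mm behind the sleeve. Its own rotation means nothing.
- rotor (a joint): Crank angle about the axle's x axis, rad: 0 with the handle straight above the axle, +1.57 with the handle level on the axle's -y side, 3.14 straight below. It turns through more than a full turn either way from any start. The bearing drags with about 0.28 N m, constant in size and against the motion, so it stays where it is left.
- cup_1: Small white sample cup with a blue lid, 60 mm wide and 56 mm high, origin under its centre; bystander, leave it alone.
- petri_dish: Petri dish, 102 mm wide, 17 mm high, origin under its centre; bystander, leave it alone.
- stopper_a: Small red stopper, 21 mm wide, 20 mm high, origin under its centre; bystander, leave it alone.
- bottle_5: Small white-capped bottle, 38 mm wide, 82 mm high, origin under its centre; bystander, leave it alone.
- tweezers: Tweezers lying flat, 128 mm long, origin under their centre; bystander, leave them alone.
- drum_center (a point): Middle of the drum, turning with it; its z axis points towards the handle's side. A slug hidden in the drum, at an unseen angle to the handle that differs each time, pulls with 0.19 to 0.23 N m when level with the axle and none when straight above or below. At the handle it takes about 10 N while the heavy side is lifted and 1.5 N while it sinks. All else is balanced.

How it is judged:
By the outcome, as a careful person would: the job done as asked, in the order asked, and still so for the second after the job is handed in, while the arm keeps its last pose, push and grip.
It also fails if it takes over 61 s, if anything falls off the work surface, if the arm or the gripper's body presses on something with over 40 N, if the wrist force passes 120 N, or if a joint passes its speed limit or range.

## Robot

A 6-joint arm with a two-finger parallel gripper is mounted at the origin on a cart in front of the work surface, level with it; the furniture and walls round the work are solid. World frame = base frame: x ahead of the robot, y to its left, z up, the work surface at z = 0. Lengths are in m, angles in rad, forces in N, time in s.
With the tool pointing down it reaches from about 0.35 to 0.925 m from the base axis. Payload 6.4 kg.
Tool frame: the origin (TCP) lies where the fingers leave the gripper's body, on its centre line; the fingertips stand 97 mm ahead of it and the grasp point (between the pads) lies 78 mm ahead of it; z points along the fingers, y is the line along which they close (so a half turn about z gives the same grasp; the last joint's range is limited). The gripper opens to 94 mm and grips with 3 to 60 N. Pads are 16 mm wide; open, the fingers measure 119 mm over their backs; the gripper's body (75 mm by 177 mm) begins 78 mm behind the grasp point.
Start: joints at [-1.311, 0.245, 1.558, -0, 1.339, -0.174], TCP at [0.273, -0.59, 0.303] pointing down, gripper open.
Joint ranges: [-3.13, 3.13], [-1.02, 2.26], [0.13, 2.54], [-0.95, 4.09], [0.21, 2.88], [-2.74, 2.74]. Speed limits (rad/s): [2.57, 2.57, 3.14, 3.14, 3.14, 3.14].

## Interface

Orientations are given as a unit quaternion [x, y, z, w].
In Python, from rig import bot gives the robot as it stands.
- The arm moves only by the tool drive_tool, never from a script. Its argument "increments" is a list of rows, each an object with "claw": the finger opening in cm, from 0 to 9.4; "delta_pos": the shift along the tool's x, y, z in cm, a list of three; "turn": the turn about the tool's z in degrees. A call has 1 to 12 rows; each row shifts and turns the commanded pose from where the row before left it, along the tool's axes as they then stand; what a row does not reach is not made up. A row lasts 1/10 s, in which the tool goes at most 50 mm and 8.59 degrees, less where a joint would pass 70% of its speed; a pose out of reach is approached as far as the arm can. A call with a gripper value outside its range is refused whole. The fingers move at their own pace and stop on an object; the grip force is fixed at half the most. Time passes only in rows, so rows that do not move let the fingers close. It gives the time, the measured TCP pose, the force, the opening and the grip force at its end, in the units of the state.
- bot.observe(): the state, without advancing time (a new reading comes with each control period).
- bot.read_camera(name): name is "side" or "top" or "wrist"; returns the picture (480x640x3 uint8, red, green, blue); there is no depth.
- bot.calibration(name): a dict with "mtx" (3x3 intrinsics, pixels), "D" ([k1, k2, p1, p2, k3] as OpenCV has them; the pictures are not rectified), "R" (3x3) and "t" (3): a world point X has camera coordinates R X + t; the wrist camera has in their place "T_tool_cam" (4x4, takes a point from camera to tool coordinates, whose origin is the TCP and whose axes are the flange's). Camera axes: x right, y down, z forward; pixel columns grow to the right and rows downward; lengths in m; the calibration is good to about 2 mm. A picture is of the moment at which its call begins: read the wrist's pose just before it. calibration takes no time and is no camera call.
- bot.sign_off(): hands the job in; it is judged then, once.
The state is a dict: "t": time; "joint_positions": joint angles; "dq": joint speeds; "joint_torque": joint torques, N m; "tcp_pos": TCP position; "tcp_rot": TCP orientation; "ft_force": force on the tool from outside, world axes, zero at the start; "ft_torque": the same for the moment, N m; "width": opening from 0.0 (shut) to 1.0 (fully open); "grip_force": force on a finger pad.
Only numpy, scipy, OpenCV 4.12 (cv2) and the standard library are available. Lean on these libraries where they do the work, as an engineer would, in place of code of your own. Each camera call takes 0.05 s, during which the arm holds its last target. There are 200 camera calls.

## Working session

There is one attempt and no reset: what is moved stays moved. The work goes in short steps, Python scripts to look and compute and a tool call to move; the robot and the scene stay as the last step left them, time stands still between calls to the robot, and variables do not carry over. Pictures are saved under pics/ and viewed, at most 10 in all, crops included, and the job is handed in when it is done.

Besides the shell and the picture viewer there is one more tool, called after "Request:" by a JSON object that holds its "op" and its "data". drive_tool: Moves the arm, as the interface text tells. Its arguments: {"type":"object","properties":{"increments":{"type":"array"}},"required":["increments"]}

```bash
mkdir -p pics; python3 - <<'E'
from rig import bot
import cv2,numpy as np
ims=[bot.read_camera(n)[:,:,::-1] for n in("side","top")]
for n,i in zip(("side","top"),ims): cv2.imwrite(f"pics/{n}0.png",i)
np.set_printoptions(precision=3,suppress=True)
for n in("side","top"):
    c=bot.calibration(n);print(n,c)
print(bot.calibration("wrist")); print(bot.observe())
E
```

```text
side {'mtx': array([[614.314,   0.   , 314.45 ],
       [  0.   , 614.314, 235.796],
       [  0.   ,   0.   ,   1.   ]]), 'D': array([-0.212,  0.   ,  0.   ,  0.   ,  0.   ]), 'R': array([[ 0.664, -0.747, -0.02 ],
       [-0.377, -0.311, -0.872],
       [ 0.646,  0.587, -0.489]]), 't': array([-0.339,  0.321,  1.106])}
top {'mtx': array([[442.144,   0.   , 324.186],
       [  0.   , 442.144, 246.053],
       [  0.   ,   0.   ,   1.   ]]), 'D': array([-0.018,  0.   ,  0.   ,  0.   ,  0.   ]), 'R': array([[ 0.027, -0.999, -0.017],
       [-0.984, -0.024, -0.174],
       [ 0.174,  0.021, -0.985]]), 't': array([-0.019,  0.526,  1.002])}
{'mtx': array([[376.882,   0.   , 316.803],
       [  0.   , 376.882, 240.679],
       [  0.   ,   0.   ,   1.   ]]), 'D': array([-0.078,  0.   ,  0.   ,  0.   ,  0.   ]), 'T_tool_cam': array([[ 0.   , -0.961, -0.278,  0.081],
       [ 1.   ,  0.   , -0.001, -0.   ],
       [ 0.001, -0.278,  0.961, -0.082],
       [ 0.   ,  0.   ,  0.   ,  1.   ]])}
{'t': 0.1, 'joint_positions': array([-1.311,  0.246,  1.559, -0.   ,  1.339, -0.174]), 'dq': array([-0.   , -0.001, -0.002,  0.003, -0.   , -0.001]), 'joint_torque': array([ -0.   , -41.692, -31.553,   0.069,   0.031,  -0.   ]), 'tcp_pos': array([ 0.273, -0.589,  0.302]), 'tcp_rot': array([ 0.977,  0.215, -0.   , -0.001]), 'ft_force': array([-0.727, -0.197, -0.507]), 'ft_torque': array([ 0.03 , -0.023,  0.008]), 'grip_force': 0.0, 'width': 1.0021732144962188}
```

View pics/side0.png

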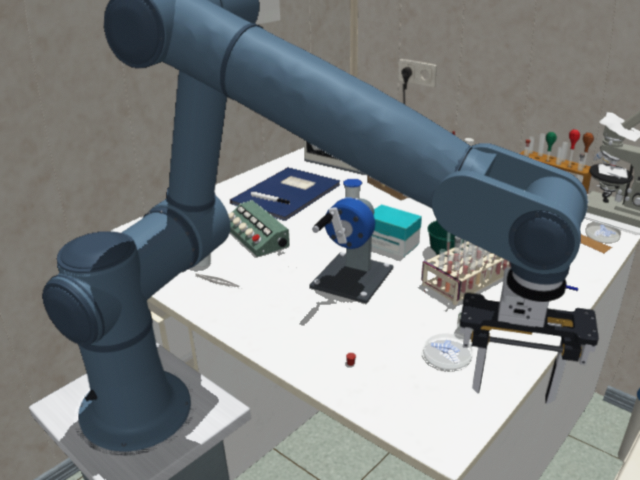

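View pics/top0.png

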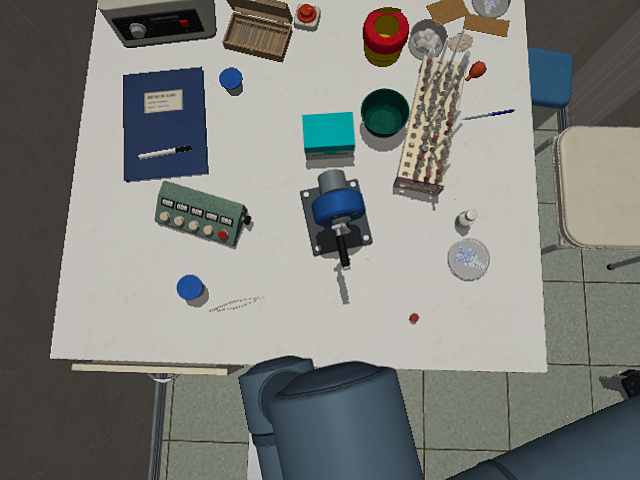

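Side view: blue drum at about (351,223), crank and handle towards (325,222). Top view: drum (338,207), handle from (341,235) to (346,265), pointing towards the robot. I'll zoom both crops.

```bash
python3 - <<'E'
import cv2,numpy as np
s=cv2.imread("pics/side0.png")[170:310,290:400]; t=cv2.imread("pics/top0.png")[160:275,290:390]
s=cv2.resize(s,None,fx=4,fy=4,interpolation=cv2.INTER_CUBIC);t=cv2.resize(t,None,fx=3.5,fy=3.5,interpolation=cv2.INTER_CUBIC)
o=np.zeros((560,800,3),np.uint8);o[:s.shape[0],:440]=s;o[:t.shape[0],445:795]=t
cv2.imwrite("pics/z0.png",o)
E
```

```text
(no output)
```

View pics/z0.png

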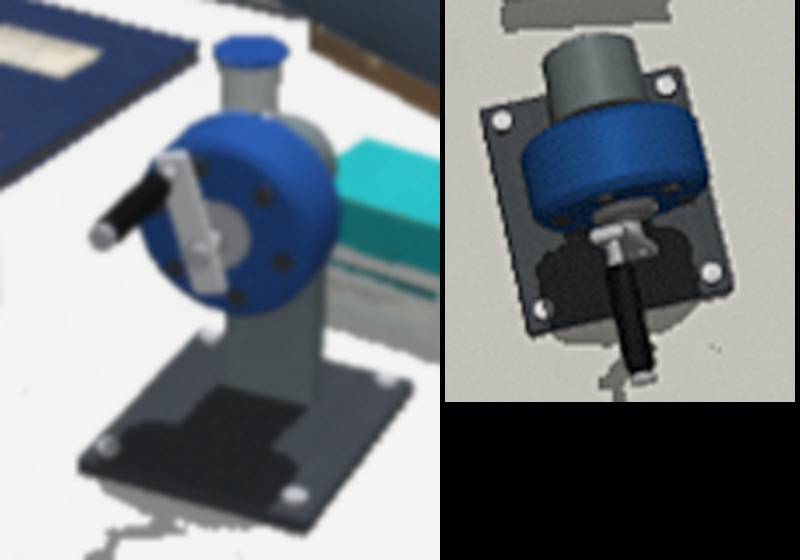

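Crop: the sleeve runs in side view from about (332,215) to (318.8,225.5), in top view from (339.7,235) to (345.7,264.3). The base plate screws are also clearly visible in top view.

```bash
cat > h.py <<'E'
from rig import bot
import cv2,numpy as np
np.set_printoptions(precision=4,suppress=True)
def ray(n,p):
    c=bot.calibration(n)
    u=cv2.undistortPoints(np.array([[p]],float),c['mtx'],c['D'])[0,0]
    d=c['R'].T@np.array([*u,1]); return -c['R'].T@c['t'],d/np.linalg.norm(d)
def plane(n,p,z):
    o,d=ray(n,p); return o+d*(z-o[2])/d[2]
def tri(a,b):
    (o,d),(q,e)=ray("side",a),ray("top",b)
    k=np.linalg.lstsq(np.c_[d,-e],q-o,rcond=None)[0]
    A,B=o+k[0]*d,q+k[1]*e; return (A+B)/2,np.linalg.norm(A-B)
E
python3 - <<'E'
from h import *
S=lambda x,y:(290+x/4,170+y/4); T=lambda x,y:(290+(x-445)/3.5,160+y/3.5)
print("near",tri(S(168,180),T(619,262)));print("end",tri(S(115,222),T(640,365)))
print("hub",tri(S(205,245),T(627,230)))
P=[plane("top",T(*p),.012) for p in((503,120),(666,86),(711,272),(542,310))];print(np.array(P))
Q=[plane("side",S(*p),.012) for p in((211,332),(388,378),(294,494),(107,445))];print(np.array(Q))
a=(P[0]-P[3]+P[1]-P[2]);print("yaw",np.degrees(np.arctan2(a[1],a[0])),sum(P)/4)
b=Q[1]-Q[2]+Q[0]-Q[3];print(np.degrees(np.arctan2(b[1],b[0])),sum(Q)/4)
E
```

```text
near (array([ 0.5227, -0.0413,  0.2076]), np.float64(0.005025694677559684))
end (array([ 0.4634, -0.0548,  0.2112]), np.float64(0.006237821607121432))
hub (array([ 0.5518, -0.0453,  0.1571]), np.float64(0.001696504308638081))
[[ 0.6623  0.0429  0.012 ]
 [ 0.6902 -0.0732  0.012 ]
 [ 0.5552 -0.1068  0.012 ]
 [ 0.5253  0.0108  0.012 ]]
[[ 0.67    0.0457  0.012 ]
 [ 0.6967 -0.0733  0.012 ]
 [ 0.5607 -0.1054  0.012 ]
 [ 0.5303  0.0105  0.012 ]]
yaw 13.564268852142382 [ 0.6083 -0.0316  0.012 ]
13.68572341569348 [ 0.6144 -0.0306  0.012 ]
```

Request:
{"op": "drive_tool", "data": {"increments": [{"claw": 9.4,"delta_pos": [0,0,-3],"turn": 3.8},{"claw": 9.4,"delta_pos": [0,0,-3],"turn": 3.7},{"claw": 9.4,"delta_pos": [0,0,-2],"turn": 3.7},{"claw": 9.4,"delta_pos": [2.2,-3.2,0],"turn": 0},{"claw": 9.4,"delta_pos": [2.2,-3.2,0],"turn": 0},{"claw": 9.4,"delta_pos": [2.2,-3.2,0],"turn": 0},{"claw": 9.4,"delta_pos": [2.2,-3.2,0],"turn": 0},{"claw": 9.4,"delta_pos": [2.2,-3.2,0],"turn": 0},{"claw": 9.4,"delta_pos": [2.2,-3.2,0],"turn": 0},{"claw": 9.4,"delta_pos": [2.2,-3.2,0],"turn": 0},{"claw": 9.4,"delta_pos": [2.2,-3.2,0],"turn": 0},{"claw": 9.4,"delta_pos": [2.2,-3.2,0],"turn": 0}]}}

```text
t: 1.3
tcp_pos: [0.3978, -0.2615, 0.3822]
tcp_rot: [0.993, 0.119, -0.0, -0.0]
ft_force: [0.9, 0.2, -0.4]
width: 1.001
grip_force: 0.0
```

Request:
{"op": "drive_tool", "data": {"increments": [{"claw": 9.4,"delta_pos": [2.2,-3.2,0],"turn": 0},{"claw": 9.4,"delta_pos": [2.2,-3.1,0],"turn": 0},{"claw": 9.4,"delta_pos": [2.2,-3.1,0],"turn": 0},{"claw": 9.4,"delta_pos": [2.2,-3.1,0],"turn": 0},{"claw": 9.4,"delta_pos": [2.2,-3.1,0],"turn": 0},{"claw": 9.4,"delta_pos": [2.2,-3.1,0],"turn": 0},{"claw": 9.4,"delta_pos": [0,0,0],"turn": 0},{"claw": 9.4,"delta_pos": [0,0,0],"turn": 0}]}}

```text
t: 2.1
tcp_pos: [0.4817, -0.0498, 0.3822]
tcp_rot: [0.993, 0.12, -0.0, -0.0]
ft_force: [0.2, 0.7, -1.2]
width: 0.999
grip_force: 0.0
```

```bash
python3 - <<'E'
from h import *
import pickle
s=bot.observe();im=bot.read_camera("wrist")
cv2.imwrite("pics/w1.png",im[:,:,::-1]);pickle.dump(s,open("s1.pkl","wb"))
q=s['tcp_rot'];print(s['t'],s['tcp_pos'],q,np.degrees(2*np.arctan2(q[1],q[0])),s['ft_force'])
E
```

```text
2.1 [ 0.4817 -0.0498  0.3822] [ 0.9928  0.1198 -0.0005 -0.    ] 13.756948198539698 [ 0.2351  0.6544 -1.1751]
```

View pics/w1.png

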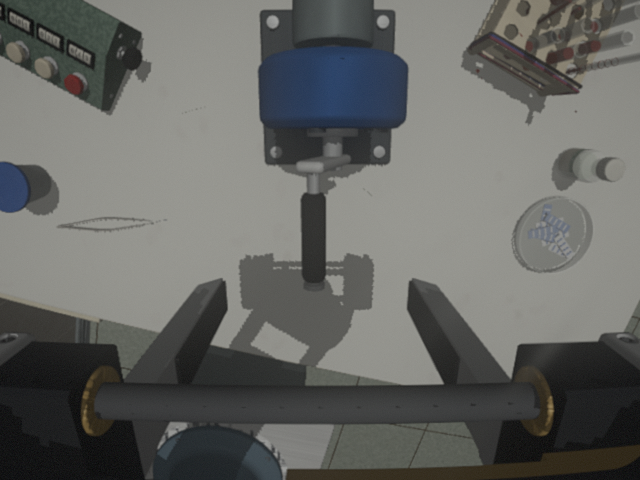

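Wrist view: sleeve black from (313,193) to (314,282), drum blue spans columns 260–408, well aligned with the tool; plate screws at (273,20), (383,21), (276,151), (379,151).

```bash
python3 - <<'E'
from h import *
import pickle
from scipy.spatial.transform import Rotation as Ro
s=pickle.load(open("s1.pkl","rb"));c=bot.calibration("wrist");T=c["T_tool_cam"]
W=np.eye(4);W[:3,:3]=Ro.from_quat(s['tcp_rot']).as_matrix();W[:3,3]=s['tcp_pos'];M=W@T
def pl(p,z):
    u=cv2.undistortPoints(np.array([[p]],float),c['mtx'],c['D'])[0,0]
    d=M[:3,:3]@np.array([*u,1]);o=M[:3,3];return o+d*(z-o[2])/d[2]
X=W[:3,:3][:,0];Y=W[:3,:3][:,1]
f=lambda p:np.array([(p-s['tcp_pos'])@X,(p-s['tcp_pos'])@Y])*1000
for n,p,z in [("near",(313,193),.2087),("end",(314,282),.2087),("drumL",(260,95),.16),("drumR",(408,95),.16),("s1",(273,20),.012),("s2",(383,21),.012),("s3",(276,151),.012),("s4",(379,151),.012)]:
    q=pl(p,z);print(n,q,"tool mm",f(q))
E
```

```text
near [ 0.5206 -0.0373  0.2087] tool mm [40.9403 -2.8876]
end [ 0.4573 -0.0533  0.2087] tool mm [-24.3079  -2.3316]
drumL [0.577  0.0187 0.16  ] tool mm [109.0367 -43.8143]
drumR [ 0.6042 -0.0914  0.16  ] tool mm [109.3561  69.5812]
s1 [0.6658 0.0453 0.012 ] tool mm [201.7929 -48.4949]
s2 [ 0.6938 -0.072   0.012 ] tool mm [201.0802  72.0994]
s3 [0.5279 0.0114 0.012 ] tool mm [ 59.764  -48.4216]
s4 [ 0.5568 -0.1061  0.012 ] tool mm [59.9157 72.6223]
```

Request:
{"op": "drive_tool", "data": {"increments": [{"claw": 9.4,"delta_pos": [0,-0.26,2.4],"turn": 0},{"claw": 7,"delta_pos": [0,0,2.4],"turn": 0},{"claw": 5,"delta_pos": [0,0,2.4],"turn": 0},{"claw": 4,"delta_pos": [0,0,2.4],"turn": 0},{"claw": 3,"delta_pos": [0,0,0],"turn": 0},{"claw": 2.5,"delta_pos": [0,0,0],"turn": 0},{"claw": 0,"delta_pos": [0,0,0],"turn": 0},{"claw": 0,"delta_pos": [0,0,0],"turn": 0},{"claw": 0,"delta_pos": [0,0,0],"turn": 0},{"claw": 0,"delta_pos": [0,0,0],"turn": 0}]}}

```text
t: 3.15
tcp_pos: [0.4813, -0.0479, 0.2873]
tcp_rot: [0.993, 0.119, 0.0, 0.0]
ft_force: [0.5, -0.1, 0.1]
width: 0.271
grip_force: 0.0
```

```bash
python3 - <<'E'
from h import *
s=bot.observe();im=bot.read_camera("wrist")
cv2.imwrite("pics/w2.png",im[:,:,::-1])
for k in('t','tcp_pos','tcp_rot','ft_force','ft_torque','width','grip_force'):print(k,s[k])
E
```

```text
t 3.15
tcp_pos [ 0.4813 -0.0479  0.2873]
tcp_rot [0.9929 0.1189 0.0005 0.0002]
ft_force [ 0.512  -0.0985  0.0626]
ft_torque [0.0511 0.0432 0.0513]
width 0.2705226905031347
grip_force 0.0
```

View pics/w2.png

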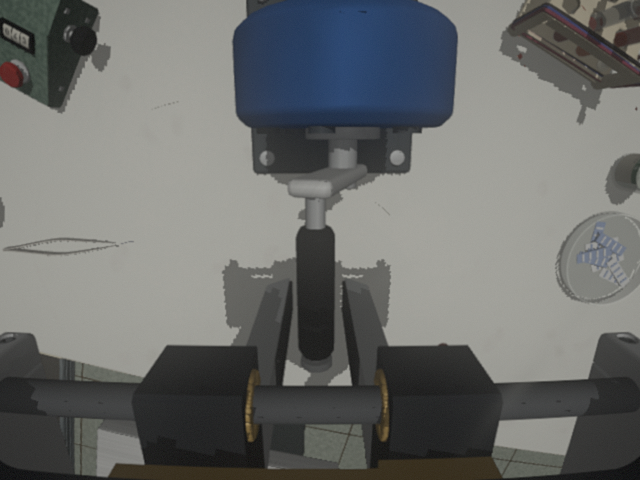

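Fingers straddle the sleeve (300–333 columns), well centred, and are still closing at 25 mm.

Request:
{"op": "drive_tool", "data": {"increments": [{"claw": 0,"delta_pos": [0,0,0.1],"turn": 0},{"claw": 0,"delta_pos": [0,0,0],"turn": 0},{"claw": 0,"delta_pos": [0,0,0],"turn": 0},{"claw": 0,"delta_pos": [0,0,0],"turn": 0},{"claw": 0,"delta_pos": [0,0,0],"turn": 0}]}}

```text
t: 3.7
tcp_pos: [0.4813, -0.0475, 0.2866]
tcp_rot: [0.993, 0.119, 0.0, -0.0]
ft_force: [-2.8, 2.7, 5.1]
width: 0.187
grip_force: 30.0
```

Request:
{"op": "drive_tool", "data": {"increments": [{"claw": 0,"delta_pos": [0,0.74,-0.17],"turn": 0},{"claw": 0,"delta_pos": [0,0.76,-0.06],"turn": 0},{"claw": 0,"delta_pos": [0,0.87,0.08],"turn": 0}]}}

```text
t: 4.0
tcp_pos: [0.4868, -0.0696, 0.2883]
tcp_rot: [0.993, 0.119, 0.0, -0.002]
ft_force: [-1.9, 5.5, 3.7]
width: 0.182
grip_force: 30.0
```

Request:
{"op": "drive_tool", "data": {"increments": [{"claw": 0,"delta_pos": [0,0.84,0.23],"turn": 0},{"claw": 0,"delta_pos": [0,0.79,0.37],"turn": 0}]}}

```text
t: 4.2
tcp_pos: [0.4909, -0.0863, 0.2821]
tcp_rot: [0.993, 0.119, 0.0, -0.001]
ft_force: [-1.0, 4.1, 2.3]
width: 0.181
grip_force: 30.0
```

Request:
{"op": "drive_tool", "data": {"increments": [{"claw": 0,"delta_pos": [0,0.71,0.5],"turn": 0},{"claw": 0,"delta_pos": [0,0.62,0.62],"turn": 0}]}}

```text
t: 4.4
tcp_pos: [0.4942, -0.0998, 0.2701]
tcp_rot: [0.993, 0.119, 0.001, -0.0]
ft_force: [1.1, 4.1, 1.7]
width: 0.184
grip_force: 30.0
```

Request:
{"op": "drive_tool", "data": {"increments": [{"claw": 0,"delta_pos": [0,0.5,0.71],"turn": 0},{"claw": 0,"delta_pos": [0,0.37,0.79],"turn": 0}]}}

```text
t: 4.6
tcp_pos: [0.4962, -0.1081, 0.2543]
tcp_rot: [0.993, 0.119, 0.001, -0.0]
ft_force: [2.8, 6.5, 0.8]
width: 0.181
grip_force: 30.0
```

Request:
{"op": "drive_tool", "data": {"increments": [{"claw": 0,"delta_pos": [0,0.23,0.84],"turn": 0},{"claw": 0,"delta_pos": [0,0.08,0.87],"turn": 0}]}}

```text
t: 4.8
tcp_pos: [0.4968, -0.1105, 0.2369]
tcp_rot: [0.993, 0.119, 0.001, -0.001]
ft_force: [2.9, 8.5, 2.1]
width: 0.18
grip_force: 30.0
```

Request:
{"op": "drive_tool", "data": {"increments": [{"claw": 0,"delta_pos": [0,-0.08,0.87],"turn": 0},{"claw": 0,"delta_pos": [0,-0.23,0.84],"turn": 0}]}}

```text
t: 5.0
tcp_pos: [0.496, -0.1071, 0.2199]
tcp_rot: [0.993, 0.119, 0.0, -0.002]
ft_force: [1.9, 10.8, 5.8]
width: 0.18
grip_force: 30.0
```

Request:
{"op": "drive_tool", "data": {"increments": [{"claw": 0,"delta_pos": [0,-0.37,0.79],"turn": 0},{"claw": 0,"delta_pos": [0,-0.5,0.71],"turn": 0}]}}

```text
t: 5.2
tcp_pos: [0.494, -0.0985, 0.2055]
tcp_rot: [0.993, 0.119, 0.0, -0.002]
ft_force: [-0.6, 9.6, 11.6]
width: 0.183
grip_force: 30.0
```

Request:
{"op": "drive_tool", "data": {"increments": [{"claw": 0,"delta_pos": [0,-0.62,0.62],"turn": 0},{"claw": 0,"delta_pos": [0,-0.71,0.5],"turn": 0}]}}

```text
t: 5.4
tcp_pos: [0.491, -0.0862, 0.1953]
tcp_rot: [0.993, 0.119, 0.0, -0.0]
ft_force: [-3.6, 5.2, 15.8]
width: 0.179
grip_force: 30.0
```

Request:
{"op": "drive_tool", "data": {"increments": [{"claw": 0,"delta_pos": [0,-0.79,0.37],"turn": 0},{"claw": 0,"delta_pos": [0,-0.84,0.23],"turn": 0}]}}

```text
t: 5.6
tcp_pos: [0.4874, -0.0717, 0.1898]
tcp_rot: [0.993, 0.119, 0.0, 0.002]
ft_force: [-3.6, -2.9, 13.9]
width: 0.182
grip_force: 30.0
```

Request:
{"op": "drive_tool", "data": {"increments": [{"claw": 0,"delta_pos": [0,-0.87,0.03],"turn": 0},{"claw": 0,"delta_pos": [0,-0.87,-0.12],"turn": 0}]}}

```text
t: 5.8
tcp_pos: [0.4831, -0.055, 0.1894]
tcp_rot: [0.993, 0.119, 0.001, 0.002]
ft_force: [3.0, -4.6, 0.1]
width: 0.179
grip_force: 30.0
```

Request:
{"op": "drive_tool", "data": {"increments": [{"claw": 0,"delta_pos": [0,-0.84,-0.23],"turn": 0},{"claw": 0,"delta_pos": [0,-0.79,-0.37],"turn": 0}]}}

```text
t: 6.0
tcp_pos: [0.479, -0.0388, 0.1947]
tcp_rot: [0.993, 0.119, 0.001, 0.002]
ft_force: [5.1, -5.1, -3.1]
width: 0.182
grip_force: 30.0
```

Request:
{"op": "drive_tool", "data": {"increments": [{"claw": 0,"delta_pos": [0,-0.71,-0.5],"turn": 0},{"claw": 0,"delta_pos": [0,-0.62,-0.62],"turn": 0}]}}

```text
t: 6.2
tcp_pos: [0.4757, -0.0256, 0.2054]
tcp_rot: [0.993, 0.119, 0.001, 0.001]
ft_force: [5.7, -5.0, -7.0]
width: 0.183
grip_force: 30.0
```

Request:
{"op": "drive_tool", "data": {"increments": [{"claw": 0,"delta_pos": [0,-0.5,-0.71],"turn": 0},{"claw": 0,"delta_pos": [0,-0.37,-0.79],"turn": 0}]}}

```text
t: 6.4
tcp_pos: [0.4734, -0.0168, 0.2199]
tcp_rot: [0.993, 0.119, 0.0, 0.001]
ft_force: [7.5, -2.9, -9.4]
width: 0.181
grip_force: 30.0
```

Request:
{"op": "drive_tool", "data": {"increments": [{"claw": 0,"delta_pos": [0,-0.23,-0.84],"turn": 0},{"claw": 0,"delta_pos": [0,-0.08,-0.87],"turn": 0}]}}

```text
t: 6.6
tcp_pos: [0.4726, -0.0134, 0.2366]
tcp_rot: [0.993, 0.119, 0.0, -0.0]
ft_force: [8.8, 0.8, -10.9]
width: 0.179
grip_force: 30.0
```

Request:
{"op": "drive_tool", "data": {"increments": [{"claw": 0,"delta_pos": [0,0.08,-0.87],"turn": 0},{"claw": 0,"delta_pos": [0,0.23,-0.84],"turn": 0}]}}

```text
t: 6.8
tcp_pos: [0.4731, -0.0156, 0.2533]
tcp_rot: [0.993, 0.119, 0.0, -0.002]
ft_force: [7.8, 4.8, -11.5]
width: 0.183
grip_force: 30.0
```

Request:
{"op": "drive_tool", "data": {"increments": [{"claw": 0,"delta_pos": [0,0.37,-0.79],"turn": 0},{"claw": 0,"delta_pos": [0,0.5,-0.71],"turn": 0}]}}

```text
t: 7.0
tcp_pos: [0.475, -0.0231, 0.2682]
tcp_rot: [0.993, 0.119, -0.0, -0.004]
ft_force: [5.8, 10.7, -7.4]
width: 0.181
grip_force: 30.0
```

Request:
{"op": "drive_tool", "data": {"increments": [{"claw": 0,"delta_pos": [0,0.62,-0.62],"turn": 0},{"claw": 0,"delta_pos": [0,0.71,-0.5],"turn": 0}]}}

```text
t: 7.2
tcp_pos: [0.4781, -0.0354, 0.2802]
tcp_rot: [0.993, 0.119, -0.001, -0.005]
ft_force: [2.4, 13.2, -0.8]
width: 0.182
grip_force: 30.0
```

Request:
{"op": "drive_tool", "data": {"increments": [{"claw": 0,"delta_pos": [0,0.79,-0.37],"turn": 0},{"claw": 0,"delta_pos": [0,0.84,-0.23],"turn": 0}]}}

```text
t: 7.4
tcp_pos: [0.4823, -0.0518, 0.2876]
tcp_rot: [0.993, 0.119, -0.001, -0.004]
ft_force: [-0.7, 11.2, 3.8]
width: 0.185
grip_force: 30.0
```

Request:
{"op": "drive_tool", "data": {"increments": [{"claw": 0,"delta_pos": [0,0.87,-0.08],"turn": 0},{"claw": 0,"delta_pos": [0,0.87,0.08],"turn": 0}]}}

```text
t: 7.6
tcp_pos: [0.4868, -0.0698, 0.2882]
tcp_rot: [0.993, 0.119, -0.0, -0.002]
ft_force: [0.1, 6.1, 4.5]
width: 0.181
grip_force: 30.0
```

Request:
{"op": "drive_tool", "data": {"increments": [{"claw": 0,"delta_pos": [0,0.84,0.23],"turn": 0},{"claw": 0,"delta_pos": [0,0.79,0.37],"turn": 0}]}}

```text
t: 7.8
tcp_pos: [0.4908, -0.0863, 0.2821]
tcp_rot: [0.993, 0.119, 0.0, -0.001]
ft_force: [1.1, 5.6, 3.0]
width: 0.184
grip_force: 30.0
```

Request:
{"op": "drive_tool", "data": {"increments": [{"claw": 0,"delta_pos": [0,0.71,0.5],"turn": 0},{"claw": 0,"delta_pos": [0,0.62,0.62],"turn": 0}]}}

```text
t: 8.0
tcp_pos: [0.4941, -0.0996, 0.2703]
tcp_rot: [0.993, 0.119, 0.001, -0.0]
ft_force: [3.4, 5.2, 1.1]
width: 0.184
grip_force: 30.0
```

```bash
cat > fit.py <<'E'
from h import *
import sys
D=np.array(eval(open("d.txt").read()),float)   # x y z fx fy fz dir
yaw=np.radians(13.8);Y=np.array([np.sin(yaw),-np.cos(yaw)])
ty=D[:,:2]@Y;tz=D[:,2]
A=np.c_[2*ty,2*tz,np.ones(len(D))];k=np.linalg.lstsq(A,ty**2+tz**2,rcond=None)[0]
r=np.sqrt(k[2]+k[0]**2+k[1]**2);print("centre",k[:2],"r",r)
th=np.arctan2(ty-k[0],tz-k[1]);F=D[:,3:5]@Y
R=-(F*np.cos(th)-D[:,5]*np.sin(th));N=F*np.sin(th)+D[:,5]*np.cos(th)
B=np.c_[D[:,6],np.cos(th),np.sin(th)];c,*_=np.linalg.lstsq(B,R,rcond=None)
print("drag",c[0],"amp",np.hypot(c[1],c[2]),"resid",np.std(R-B@c))
cov=np.sqrt(np.diag(np.linalg.inv(B.T@B)))*np.std(R-B@c);print("sd",cov)
phi=np.arctan2(-c[1],-c[2]) ;print("heavy at handle+",np.degrees(phi),"-> handle angle",np.degrees(np.pi-phi)%360)
print(np.c_[np.degrees(th),R,N,R-B@c])
E
cat > d.txt <<'E'
[[.4909,-.0863,.2821,-1,4.1,2.3,1],[.4942,-.0998,.2701,1.1,4.1,1.7,1],[.4962,-.1081,.2543,2.8,6.5,.8,1],[.4968,-.1105,.2369,2.9,8.5,2.1,1],[.496,-.1071,.2199,1.9,10.8,5.8,1],[.494,-.0985,.2055,-.6,9.6,11.6,1],[.491,-.0862,.1953,-3.6,5.2,15.8,1],[.4874,-.0717,.1898,-3.6,-2.9,13.9,1],[.4831,-.055,.1894,3,-4.6,.1,1],[.479,-.0388,.1947,5.1,-5.1,-3.1,1],[.4757,-.0256,.2054,5.7,-5,-7,1],[.4734,-.0168,.2199,7.5,-2.9,-9.4,1],[.4726,-.0134,.2366,8.8,.8,-10.9,1],[.4731,-.0156,.2533,7.8,4.8,-11.5,1],[.475,-.0231,.2682,5.8,10.7,-7.4,1],[.4781,-.0354,.2802,2.4,13.2,-.8,1],[.4823,-.0518,.2876,-.7,11.2,3.8,1],[.4868,-.0698,.2882,.1,6.1,4.5,1],[.4908,-.0863,.2821,1.1,5.6,3.0,1],[.4941,-.0996,.2703,3.4,5.2,1.1,1]]
E
python3 fit.py
```

```text
centre [0.1759 0.2387] r 0.05003824458561642
drag 6.551184620466564 amp 5.014889002274554 resid 0.44204812460940485
sd [0.0995 0.1401 0.1413]
heavy at handle+ -17.842341477648873 -> handle angle 197.84234147764886
[[  29.9673    4.8049   -0.1155   -0.693 ]
 [  51.0911    3.6589   -1.8264   -0.1428]
 [  71.7783    2.5249   -5.1113    0.0275]
 [  92.0304    1.8307   -7.6325    0.1047]
 [ 112.0011    1.6183  -11.4771    0.0688]
 [ 131.3976    2.4419  -14.7717    0.4878]
 [ 150.072     2.7621  -16.641    -0.0758]
 [ 168.4049    4.7114  -13.2229    0.6249]
 [-171.6676    5.1136   -0.85     -0.609 ]
 [-151.4472    6.9007   -0.2258   -0.5825]
 [-131.5553    9.3611   -0.0076    0.2569]
 [-111.9283   10.4398   -0.7617    0.0341]
 [ -92.366    10.9453   -0.8711   -0.3121]
 [ -73.0048   11.8165   -0.6828    0.2509]
 [ -53.6513   11.299     2.869    -0.0078]
 [ -33.4574   10.6583    6.0843    0.1933]
 [ -12.1283    9.9988    6.0355    0.9424]
 [   9.2193    6.5448    3.4966   -0.7583]
 [  29.9436    5.9825    0.016     0.4826]
 [  50.7558    3.5335   -2.5869   -0.2927]]
```

The first pass gives heavy side down at about 198°. I'll take a reverse sweep as a check, which also heads towards the target.

Request:
{"op": "drive_tool", "data": {"increments": [{"claw": 0,"delta_pos": [0,-0.62,-0.62],"turn": 0},{"claw": 0,"delta_pos": [0,-0.71,-0.5],"turn": 0}]}}

```text
t: 8.2
tcp_pos: [0.4912, -0.0882, 0.2807]
tcp_rot: [0.993, 0.118, 0.001, 0.002]
ft_force: [7.6, -2.9, -5.3]
width: 0.183
grip_force: 30.0
```

Request:
{"op": "drive_tool", "data": {"increments": [{"claw": 0,"delta_pos": [0,-0.79,-0.37],"turn": 0},{"claw": 0,"delta_pos": [0,-0.84,-0.23],"turn": 0}]}}

```text
t: 8.4
tcp_pos: [0.4874, -0.0725, 0.2876]
tcp_rot: [0.993, 0.119, 0.001, 0.003]
ft_force: [5.8, -4.0, -2.3]
width: 0.179
grip_force: 30.0
```

Request:
{"op": "drive_tool", "data": {"increments": [{"claw": 0,"delta_pos": [0,-0.87,-0.08],"turn": 0},{"claw": 0,"delta_pos": [0,-0.87,0.08],"turn": 0}]}}

```text
t: 8.6
tcp_pos: [0.4832, -0.0555, 0.2885]
tcp_rot: [0.993, 0.119, 0.001, 0.003]
ft_force: [1.2, -2.9, 3.3]
width: 0.182
grip_force: 30.0
```

Request:
{"op": "drive_tool", "data": {"increments": [{"claw": 0,"delta_pos": [0,-0.84,0.23],"turn": 0},{"claw": 0,"delta_pos": [0,-0.79,0.37],"turn": 0}]}}

```text
t: 8.8
tcp_pos: [0.479, -0.0384, 0.2827]
tcp_rot: [0.993, 0.119, 0.0, 0.001]
ft_force: [-0.0, -0.3, 5.4]
width: 0.18
grip_force: 30.0
```

Request:
{"op": "drive_tool", "data": {"increments": [{"claw": 0,"delta_pos": [0,-0.71,0.5],"turn": 0},{"claw": 0,"delta_pos": [0,-0.62,0.62],"turn": 0}]}}

```text
t: 9.0
tcp_pos: [0.4755, -0.0246, 0.2709]
tcp_rot: [0.993, 0.119, -0.0, -0.0]
ft_force: [-0.1, 1.3, 3.5]
width: 0.185
grip_force: 30.0
```

Request:
{"op": "drive_tool", "data": {"increments": [{"claw": 0,"delta_pos": [0,-0.5,0.71],"turn": 0},{"claw": 0,"delta_pos": [0,-0.37,0.79],"turn": 0}]}}

```text
t: 9.2
tcp_pos: [0.4733, -0.016, 0.2551]
tcp_rot: [0.993, 0.119, -0.0, -0.001]
ft_force: [1.1, 2.3, 2.2]
width: 0.183
grip_force: 30.0
```

Request:
{"op": "drive_tool", "data": {"increments": [{"claw": 0,"delta_pos": [0,-0.23,0.84],"turn": 0},{"claw": 0,"delta_pos": [0,-0.08,0.87],"turn": 0}]}}

```text
t: 9.4
tcp_pos: [0.4727, -0.0133, 0.2376]
tcp_rot: [0.993, 0.119, -0.0, -0.0]
ft_force: [2.4, 2.5, 1.8]
width: 0.181
grip_force: 30.0
```

Request:
{"op": "drive_tool", "data": {"increments": [{"claw": 0,"delta_pos": [0,0.08,0.87],"turn": 0},{"claw": 0,"delta_pos": [0,0.23,0.84],"turn": 0}]}}

```text
t: 9.6
tcp_pos: [0.4735, -0.0167, 0.2206]
tcp_rot: [0.993, 0.119, -0.0, -0.0]
ft_force: [1.9, 2.3, 2.6]
width: 0.18
grip_force: 30.0
```

Request:
{"op": "drive_tool", "data": {"increments": [{"claw": 0,"delta_pos": [0,0.37,0.79],"turn": 0},{"claw": 0,"delta_pos": [0,0.5,0.71],"turn": 0}]}}

```text
t: 9.8
tcp_pos: [0.4757, -0.0254, 0.2058]
tcp_rot: [0.993, 0.119, -0.0, -0.0]
ft_force: [2.6, 3.5, 3.1]
width: 0.183
grip_force: 30.0
```

Request:
{"op": "drive_tool", "data": {"increments": [{"claw": 0,"delta_pos": [0,0.62,0.62],"turn": 0},{"claw": 0,"delta_pos": [0,0.71,0.5],"turn": 0}]}}

```text
t: 10.0
tcp_pos: [0.479, -0.0385, 0.195]
tcp_rot: [0.993, 0.119, 0.0, -0.0]
ft_force: [2.3, 4.7, 5.1]
width: 0.184
grip_force: 30.0
```

Request:
{"op": "drive_tool", "data": {"increments": [{"claw": 0,"delta_pos": [0,0.79,0.37],"turn": 0},{"claw": 0,"delta_pos": [0,0.84,0.23],"turn": 0}]}}

```text
t: 10.2
tcp_pos: [0.4829, -0.0543, 0.1894]
tcp_rot: [0.993, 0.119, 0.0, -0.001]
ft_force: [0.9, 6.3, 7.4]
width: 0.181
grip_force: 30.0
```

Request:
{"op": "drive_tool", "data": {"increments": [{"claw": 0,"delta_pos": [0,0.87,0.08],"turn": 0},{"claw": 0,"delta_pos": [0,0.87,-0.08],"turn": 0}]}}

```text
t: 10.4
tcp_pos: [0.487, -0.0707, 0.1895]
tcp_rot: [0.993, 0.118, 0.0, -0.001]
ft_force: [0.6, 10.6, 8.8]
width: 0.184
grip_force: 30.0
```

```bash
python3 - <<'E'
d=eval(open("d.txt").read())
d+=[[.4912,-.0882,.2807,7.6,-2.9,-5.3,-1],[.4874,-.0725,.2876,5.8,-4,-2.3,-1],[.4832,-.0555,.2885,1.2,-2.9,3.3,-1],[.479,-.0384,.2827,0,-.3,5.4,-1],[.4755,-.0246,.2709,-.1,1.3,3.5,-1],[.4733,-.016,.2551,1.1,2.3,2.2,-1],[.4727,-.0133,.2376,2.4,2.5,1.8,-1],[.4735,-.0167,.2206,1.9,2.3,2.6,-1],[.4757,-.0254,.2058,2.6,3.5,3.1,-1],[.479,-.0385,.195,2.3,4.7,5.1,-1],[.4829,-.0543,.1894,.9,6.3,7.4,-1],[.487,-.0707,.1895,.6,10.6,8.8,-1]]
open("d.txt","w").write(repr(d))
E
python3 fit.py
```

```text
centre [0.1758 0.2387] r 0.050053279289141196
drag 6.4569372699714584 amp 4.949511595950677 resid 0.427347804597197
sd [0.0786 0.1032 0.1162]
heavy at handle+ -19.49850705399767 -> handle angle 199.49850705399766
[[  30.0431    4.8047   -0.1218   -0.7465]
 [  51.1717    3.6563   -1.8315   -0.2018]
 [  71.8529    2.5182   -5.1146   -0.0197]
 [  92.0899    1.8228   -7.6344    0.0887]
 [ 112.0383    1.6108  -11.4781    0.0985]
 [ 131.409     2.439   -14.7722    0.574 ]
 [ 150.0573    2.7663  -16.6403    0.0697]
 [ 168.366     4.7204  -13.2197    0.8225]
 [-171.7285    5.1145   -0.8446   -0.3788]
 [-151.5224    6.901    -0.2167   -0.3285]
 [-131.6357    9.3611    0.0055    0.5147]
 [-112.0044   10.4408   -0.7479    0.277 ]
 [ -92.4293   10.9462   -0.859    -0.1021]
 [ -73.0482   11.817    -0.6738    0.4154]
 [ -53.6698   11.298     2.8727    0.1036]
 [ -33.4475   10.6593    6.0824    0.2523]
 [ -12.09     10.0028    6.0288    0.9533]
 [   9.2806    6.5485    3.4896   -0.7864]
 [  30.0195    5.9825    0.0081    0.4293]
 [  50.8364    3.5299   -2.5919   -0.3529]
 [  32.7534   -6.7606   -1.9529    0.8312]
 [  12.5161   -5.6413   -1.1037    0.214 ]
 [  -7.6223   -3.5128    2.8593    0.6878]
 [ -28.8936   -2.8643    4.587    -0.1081]
 [ -50.1178   -1.861     3.2313   -0.0436]
 [ -70.9346   -1.4354    2.5817    0.0721]
 [ -91.2844   -1.8411    1.8145   -0.0117]
 [-111.23     -3.0683    0.7181   -0.3621]
 [-131.1456   -4.1628    0.0528   -0.1323]
 [-151.0647   -5.9819   -2.5205   -0.3365]
 [-170.9027   -6.9992   -6.3735    0.3513]
 [ 169.6314   -8.4013  -10.4833    0.5204]]
```

Request:
{"op": "drive_tool", "data": {"increments": [{"claw": 0,"delta_pos": [0,-0.87,0.05],"turn": 0},{"claw": 0,"delta_pos": [0,-0.87,-0.11],"turn": 0},{"claw": 0,"delta_pos": [0,-0.5,-0.13],"turn": 0},{"claw": 0,"delta_pos": [0,-0.26,-0.1],"turn": 0},{"claw": 0,"delta_pos": [0,0,0],"turn": 0},{"claw": 0,"delta_pos": [0,0,0],"turn": 0},{"claw": 0,"delta_pos": [0,0,0],"turn": 0},{"claw": 0,"delta_pos": [0,0,0],"turn": 0},{"claw": 0,"delta_pos": [0,0,0],"turn": 0},{"claw": 0,"delta_pos": [0,0,0],"turn": 0}]}}

```text
t: 11.4
tcp_pos: [0.4809, -0.0469, 0.1914]
tcp_rot: [0.993, 0.119, 0.001, 0.001]
ft_force: [5.7, 0.4, -4.2]
width: 0.182
grip_force: 30.0
```

```bash
python3 - <<'E'
from h import *
s=bot.observe();yaw=np.radians(13.8);Y=np.array([np.sin(yaw),-np.cos(yaw)])
a=s['tcp_pos'];print(np.degrees(np.arctan2(a[:2]@Y-.1758,a[2]-.2387))%360,s['ft_force'],s['dq'],s['grip_force'],s['width'])
cv2.imwrite("pics/w3.png",bot.read_camera("wrist")[:,:,::-1])
E
```

```text
198.1600282929019 [ 5.7289  0.3861 -4.1918] [ 0.0003 -0.0016 -0.0002 -0.0001 -0.0024 -0.0006] 29.994978457689285 0.18211287059224715
```

View pics/w3.png

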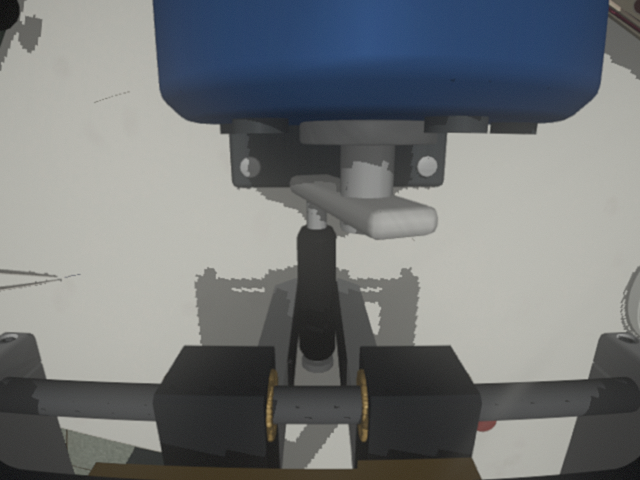

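The sleeve (columns 298–336) is held between the pads, with the crank just past straight below. The arm is still at 198°, matching the estimated heavy-side-down angle.

```bash
python3 -c "
from rig import bot
print(bot.sign_off())"
```

```text
the job is handed in; nothing more can be done
None
```

I turned the rotor through more than a full turn, felt the heavy side bottom out with the crank at about 199°, and handed the job in at about 11.5 s, still gripping the handle and holding the rotor still at 198°.

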